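Snap the lantern's battery cover shut under the conduit

TASK

The battery lantern lies on the fuse box shelf with its battery cover ajar: swing the cover down flat, then press each of the four snap tabs around its rim in turn until every one has clicked home, reaching in at a slant for the two beneath the conduit. Press gently, by feel, with no more than a firm fingertip's force, leave the lantern's slide switch off, do not bump the conduit, and leave the pliers, key and socket cover where they lie.

Things in the scene. Friction and masses are not known exactly. Their poses are not given: they have to be found in the camera images.
- lantern: compact battery lantern lying on its back, firmly clipped in a holder screwed to the shelf (it does not move): black block, x from -112 to +88 mm, 140 mm wide (its y), flat top 60 mm above the shelf, clear lamp head and a wire bail at the far (+x) end. Origin on the shelf under the block; x points from the lip and switch side to the hinge and lamp side, y left, z up. Its x points roughly away from the robot (within 0.4 rad).
- cover (a joint): angle in rad of the grey battery cover on top of the lantern, a plate 110 mm (x) by 92 mm (y) and 5 mm thick, hinged along its far edge (hinge line along y, at lantern x = +55 mm, 60 mm above the shelf). 0 = shut flat on the block, grows as the near edge (lip) lifts, up to 0.9. It stays where it is left; about 1 to 2 N down near the lip swings it shut.
- lip (a point): middle of the cover's free near edge, on its upper face, 110 mm from the hinge line; moves with the cover. With the cover shut it is 65 mm above the shelf.
- switch (a joint): travel in m of the lantern's small sliding on switch (9 x 14 mm, 5 mm high) on top of the block at its near end (lantern x = -98 mm); 0 = off, slides to the left (+y) up to 0.024 = on; about 1.5 N moves it. Leave it off.
- conduit: white conduit pipe, an inverted U fixed to the shelf: a level pipe 25 mm thick (32 mm at its ends) along its y, axis 154 mm above the shelf, legs at y = +-185 mm. Origin on the shelf midway between the legs, under the pipe. It passes right over the two far tabs, about 60 to 66 mm clear, so no vertical tool can press them: reach under it from the near or far side, tilted 35 to 45 degrees.
- near_left (a joint): travel in m of the snap tab in front of the cover's lip, left: 0 = standing up, 0.006 = snapped home. It is a grey block with a flat top 18 x 18 mm that moves straight down against a stiff catch of about 8 N, stops hard at the end of its travel and stays where it is left: half pressed is not home.
- near_left_spot (a point): point on the lantern's flat top (60 mm above the shelf) in the middle of the snap tab in front of the cover's lip, left: lantern x = -69, y = 30 mm; does not move with the tab; axes of the lantern. The tab's top stands 16 to 21 mm above this point when up and 10 to 15 mm when home; it differs from tab to tab and is not given, so feel for it. A push that has grown to 12 to 14 N means it is against the stop.
- near_right (a joint): travel in m of the snap tab in front of the cover's lip, right: 0 = standing up, 0.006 = snapped home. It is a grey block with a flat top 18 x 18 mm that moves straight down against a stiff catch of about 8 N, stops hard at the end of its travel and stays where it is left: half pressed is not home.
- near_right_spot (a point): point on the lantern's flat top (60 mm above the shelf) in the middle of the snap tab in front of the cover's lip, right: lantern x = -69, y = -30 mm; does not move with the tab; axes of the lantern. The tab's top stands 16 to 21 mm above this point when up and 10 to 15 mm when home; it differs from tab to tab and is not given, so feel for it. A push that has grown to 12 to 14 N means it is against the stop.
- far_left (a joint): travel in m of the snap tab left of the cover, under the conduit: 0 = standing up, 0.006 = snapped home. It is a grey block with a flat top 18 x 18 mm that moves straight down against a stiff catch of about 8 N, stops hard at the end of its travel and stays where it is left: half pressed is not home.
- far_left_spot (a point): point on the lantern's flat top (60 mm above the shelf) in the middle of the snap tab left of the cover, under the conduit: lantern x = 25, y = 57 mm; does not move with the tab; axes of the lantern. The tab's top stands 16 to 21 mm above this point when up and 10 to 15 mm when home; it differs from tab to tab and is not given, so feel for it. A push that has grown to 12 to 14 N means it is against the stop.
- far_right (a joint): travel in m of the snap tab right of the cover, under the conduit: 0 = standing up, 0.006 = snapped home. It is a grey block with a flat top 18 x 18 mm that moves straight down against a stiff catch of about 8 N, stops hard at the end of its travel and stays where it is left: half pressed is not home.
- far_right_spot (a point): point on the lantern's flat top (60 mm above the shelf) in the middle of the snap tab right of the cover, under the conduit: lantern x = 25, y = -57 mm; does not move with the tab; axes of the lantern. The tab's top stands 16 to 21 mm above this point when up and 10 to 15 mm when home; it differs from tab to tab and is not given, so feel for it. A push that has grown to 12 to 14 N means it is against the stop.
- pliers: pliers with green handle grips, 190 mm long, 16 mm high, lying loose on the shelf left of the conduit; origin on the shelf near the middle. Bystander.
- key: chrome door key, 64 mm long, 4 mm thick, lying loose right of the conduit; origin under its bow. Bystander.
- socket_cover: white socket cover plate, 86 x 86 x 9 mm, lying loose right of the conduit; origin under its centre. Bystander.

How it is judged:
By the outcome, as a careful person would: the job done as asked, in the order asked, and still so for the second after the job is handed in, with the robot touching nothing.
It also fails if it takes over 67 s, if anything falls off the work surface, if the arm or the gripper's body presses on something with over 40 N, if the wrist force passes 120 N, or if a joint passes its speed limit or range.

ROBOT

A 7-joint arm with a two-finger parallel gripper is mounted at the origin on the work surface. World frame = base frame: x ahead of the robot, y to its left, z up, the work surface at z = 0. Lengths are in m, angles in rad, forces in N, time in s.
With the tool pointing down it reaches from about 0.4 to 0.85 m from the base axis. Payload 10.4 kg.
Tool frame: the origin (TCP) lies midway between the tips of the shut fingers; the grasp point (between the pads) lies 19 mm behind it; z points along the fingers, y is the line along which they close (so a half turn about z gives the same grasp; the last joint's range is limited). The gripper opens to 85 mm and grips with 20 to 120 N. Pads are 22 mm wide; open, the fingers measure 114 mm over their backs; the gripper's body (76 mm by 85 mm) begins 54 mm behind the grasp point. The pads swing forward as they close: fully open they stand 13 mm farther back than shut.
Start: joints at [1.253, 0.332, -0.065, 1.46, 0.022, 1.35, -0.088], TCP at [0.182, -0.598, 0.231] pointing down, gripper open.
Joint ranges: [-2.6, 2.6], [-0.5, 2.12], [-1.47, 1.34], [0.16, 2.42], [-1.27, 4.41], [0.06, 2.06], [-2.6, 2.6]. Speed limits (rad/s): [2.22, 2.22, 2.79, 2.79, 3.14, 3.14, 3.14].

INTERFACE

Orientations are given as a unit quaternion [x, y, z, w].
In Python, from workcell import get_obs, camera, camera_params, hand_in gives the robot as it stands.
- The arm moves only by the tool carry_out, never from a script. Its argument "commands" is a list that holds one entry, the list of rows, each a list of 6 numbers: the shift along the tool's x, y, z in units of 40 mm (1.0 is 40 mm), then the turn, a rotation vector about the tool's x, y, z in units of 6 degrees (1.0 is 6 degrees). In form: [[[x, y, z, ax, ay, az], ...]]. A call has 1 to 20 rows; each row shifts and turns the commanded pose from where the row before left it, along the tool's axes as they then stand; what a row does not reach is not made up. A row lasts 1/12 s, in which the tool goes at most 41.7 mm and 7.16 degrees, less where a joint would pass 70% of its speed; a pose out of reach is approached as far as the arm can. A call is refused whole if a number of a shift passes 1 or a number of a turn 1, either way. A call with a gripper value outside its range is refused whole. "hand" is the closure, from -1 (fully open) to 1 (shut), set as the call begins (left out, the last holds). The fingers move at their own pace and stop on an object; "force" is the grip in N (left out, the last holds). Time passes only in rows, so rows that do not move let the fingers close. It gives the time, the measured TCP pose, the force, the opening and the grip force at its end, in the units of the state.
- get_obs(): the state, without advancing time (a new reading comes with each control period).
- camera(name): name is "side" or "top" or "wrist"; returns the picture (480x640x3 uint8, red, green, blue); there is no depth.
- camera_params(name): a dict with "mtx" (3x3 intrinsics, pixels), "R" (3x3) and "t" (3): a world point X has camera coordinates R X + t. Camera axes: x right, y down, z forward; pixel columns grow to the right and rows downward; lengths in m; the calibration is good to about 2 mm. A picture is of the moment at which its call begins: read the wrist's pose just before it. camera_params takes no time and is no camera call; for the wrist camera it gives the pose at the moment of the call.
- hand_in(): hands the job in; it is judged then, once.
The state is a dict: "clock": time; "joint_pos": joint angles; "joint_velocities": joint speeds; "tau": joint torques, N m; "position": TCP position; "ee_rot": TCP orientation; "ft_force": force on the tool from outside, world axes, zero at the start; "torque": the same for the moment, N m; "grip_width": opening from 0.0 (shut) to 1.0 (fully open); "grasp_force": force on a finger pad.
Only numpy, scipy, OpenCV 4.12 (cv2) and the standard library are available. Lean on these libraries where they do the work, as an engineer would, in place of code of your own. Each camera call takes 0.05 s, during which the arm holds its last target. There are 200 camera calls.

## Working session

There is one attempt and no reset: what is moved stays moved. The work goes in short steps, Python scripts to look and compute and a tool call to move; the robot and the scene stay as the last step left them, time stands still between calls to the robot, and variables do not carry over. Pictures are saved under pics/ and viewed, at most 10 in all, crops included, and the job is handed in when it is done.

Besides the shell and the picture viewer there is one more tool, called after "Emit:" as name(argument=value, ...), one argument or row to a line, values as JSON. carry_out: Moves the arm, as the interface text tells. Its arguments: {"type":"object","properties":{"commands":{"type":"array"},"hand":{"type":"number"},"force":{"type":"number"}},"required":["commands"]}

```bash
mkdir -p pics
python3 - <<'E'
from workcell import *
import cv2,json
o=get_obs();print(o)
for n in("side","top"):
    p=camera_params(n);print(n,p)
    cv2.imwrite(f"pics/{n}0.png",camera(n)[:,:,::-1])
E
```

```text
{'clock': 0.0, 'joint_pos': array([ 1.25340385,  0.33284338, -0.06470588,  1.46092333,  0.02160312,
        1.34990299, -0.08848317]), 'joint_velocities': array([-2.05875008e-03, -4.72532580e-04,  1.71066582e-03, -8.45481167e-04,
       -6.17360490e-05, -3.15793016e-04, -9.38221286e-04]), 'tau': array([-5.29517565e-04, -6.25435138e+01,  4.87335725e-02, -3.91603661e+01,
        1.61951274e-02,  9.89074877e-03, -2.06574572e-05]), 'position': array([ 0.18147887, -0.59768752,  0.23054233]), 'ee_rot': array([ 9.89153383e-01,  1.46884674e-01, -1.33724754e-04, -6.77620484e-04]), 'ft_force': array([-0.60631729,  0.15451433,  0.77094526]), 'torque': array([ 0.01140249, -0.01601976, -0.02253676]), 'grasp_force': 0.0, 'grip_width': 0.9981087506289791}
side {'mtx': array([[479.13745105,   0.        , 317.16754014],
       [  0.        , 479.13745105, 233.90056506],
       [  0.        ,   0.        ,   1.        ]]), 'R': array([[ 0.83336799, -0.55255407, -0.01348303],
       [-0.41087848, -0.60300611, -0.68378542],
       [ 0.36969806,  0.57538477, -0.72955857]]), 't': array([-0.48429631,  0.32016073,  0.64782582])}
top {'mtx': array([[527.74056287,   0.        , 319.77493066],
       [  0.        , 527.74056287, 257.00482382],
       [  0.        ,   0.        ,   1.        ]]), 'R': array([[-0.01599028, -0.99974438,  0.0159842 ],
       [-0.99410919,  0.01418219, -0.10745134],
       [ 0.10719718, -0.01760822, -0.99408185]]), 't': array([0.03310365, 0.58455467, 1.007895  ])}
```

View pics/top0.png

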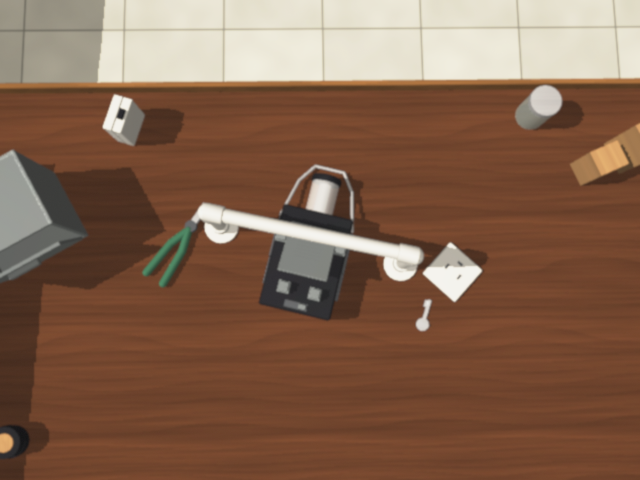

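View pics/side0.png

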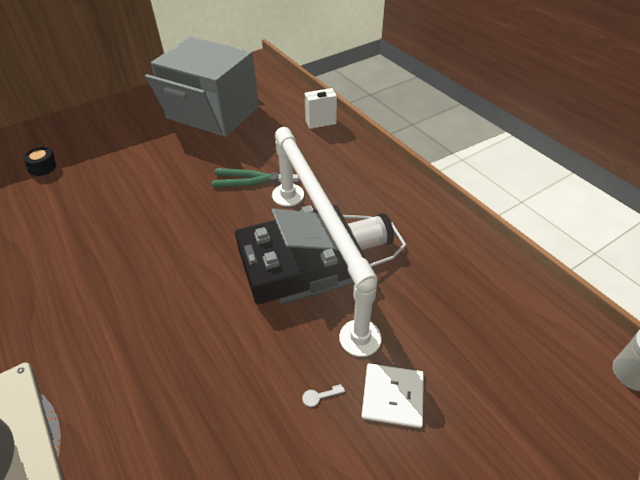

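The top view shows the near tabs at about (284,286) and (315,294), the switch at (296,306), and the conduit running from (210,213) to (412,256). The side view shows the near tabs at (262,235) and (271,260), far_right at (329,256), and the cover ajar. I'll enlarge both for precise pixels.

Run:
```python
import cv2,numpy as np
a=cv2.imread("pics/top0.png")[195:325,250:370];b=cv2.imread("pics/side0.png")[195:310,225:375]
a=cv2.resize(a,None,fx=4.4,fy=4.4,interpolation=2)[:,:]
b=cv2.resize(b,None,fx=5,fy=5,interpolation=2)
cv2.imwrite("pics/a.png",cv2.convertScaleAbs(a,alpha=1.6));cv2.imwrite("pics/b.png",cv2.convertScaleAbs(b,alpha=1.6))
```

```text
(no output)
```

View pics/a.png

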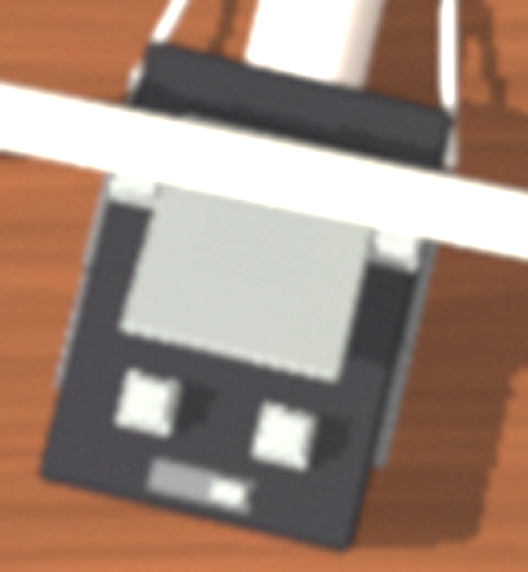

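View pics/b.png

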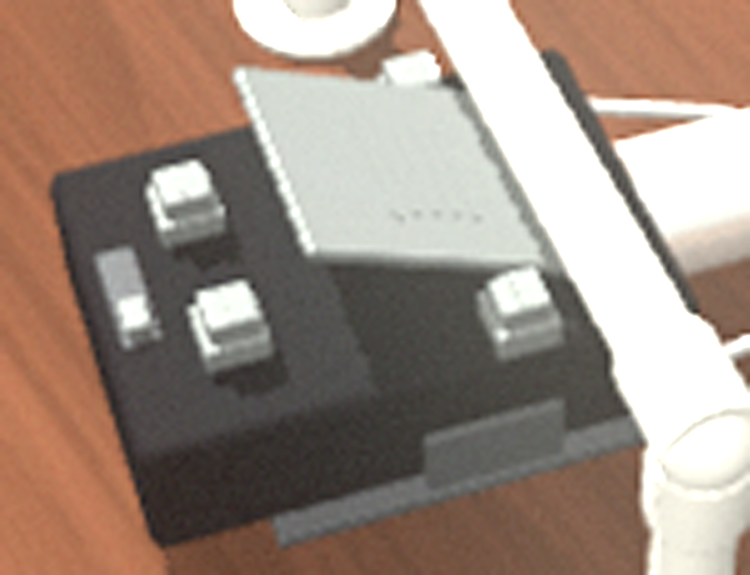

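Crop a (top) shows the four block corners, the near tab tops at (148,400) and (285,432), and the lip corners at (122,330) and (338,380). Crop b (side) shows the tab tops at (184,182), (230,308), (522,292) and (412,70), and the lip corners at (240,72) and (312,252). Next I triangulate.

```bash
cat > h.py <<'E'
import numpy as np,cv2
from workcell import *
from scipy.spatial.transform import Rotation as Ro
A=lambda u,v:("top",250+(u+.5)/4.4-.5,195+(v+.5)/4.4-.5)
B=lambda u,v:("side",225+(u+.5)/5-.5,195+(v+.5)/5-.5)
P={n:camera_params(n) for n in("top","side")}
def ray(q):
    p=P[q[0]];d=p["R"].T@np.linalg.inv(p["mtx"])@[q[1],q[2],1];return -p["R"].T@p["t"],d
def pl(q,z):
    c,d=ray(q);return c+d*(z-c[2])/d[2]
def tri(a,b):
    (c,d),(e,f)=ray(a),ray(b);s=np.linalg.lstsq(np.c_[d,-f],e-c,rcond=None)[0]
    x,y=c+d*s[0],e+f*s[1];return (x+y)/2,np.linalg.norm(x-y)
E
python3 - <<'E'
from h import *
np.set_printoptions(precision=4,suppress=True)
cor=[pl(A(*q),.06)[:2] for q in((150,45),(450,118),(348,540),(45,470))]
print("A corners",np.array(cor));print([np.linalg.norm(cor[i]-cor[i-1]) for i in range(4)])
nl=tri(A(148,398),B(184,182));nr=tri(A(285,430),B(230,308));print(nl,nr,np.linalg.norm(nl[0]-nr[0]))
l1=tri(A(122,330),B(240,72));l2=tri(A(338,380),B(312,252));print(l1,l2,np.linalg.norm(l1[0]-l2[0]))
fr=pl(B(522,292),.0785);fl=pl(B(412,70),.0785);print(fr,fl,np.linalg.norm(fr-fl))
M=np.array([[.088,.07],[.088,-.07],[-.112,-.07],[-.112,.07],[-.069,.03],[-.069,-.03],[.025,-.057],[.025,.057]])
W=np.array(cor+[nl[0][:2],nr[0][:2],fr[:2],fl[:2]])
a,b=M-M.mean(0),W-W.mean(0)
th=np.arctan2((a[:,0]*b[:,1]-a[:,1]*b[:,0]).sum(),(a*b).sum());R=np.array([[np.cos(th),-np.sin(th)],[np.sin(th),np.cos(th)]])
o=W.mean(0)-R@M.mean(0);print("lantern",o,th,"res mm",(W-(M@R.T+o))*1e3)
print("spots",M[4:]@R.T+o)
mid=(l1[0]+l2[0])/2;print("lip",mid,R.T@(mid[:2]-o))
for q in((230,217.5),(390,252)):print("conduit",pl(("top",)+q,.154))
# conduit rim pixels by mask
t=cv2.imread("pics/top0.png").astype(int);E=[]
for c in range(235,390,10):
    col=t[195:275,c].min(1)>150;r=np.where(col)[0]+195
    E.append(pl(("top",c,r.min()-.5),.154)[:2]);print(c,r.min(),r.max(),end=";")
print()
for z in(.7,):
    pass
E
```

```text
A corners [[ 0.6843  0.0929]
 [ 0.6501 -0.0383]
 [ 0.4669  0.0097]
 [ 0.4989  0.1396]]
[np.float64(0.19117231803084503), np.float64(0.13556875523889805), np.float64(0.18936617624398044), np.float64(0.13378381190945182)]
(array([0.5279, 0.0944, 0.0753]), np.float64(0.0009957651679702972)) (array([0.5133, 0.0364, 0.073 ]), np.float64(0.001356383167349512)) 0.05986929178787583
(array([0.5561, 0.1026, 0.1066]), np.float64(0.002677460589782316)) (array([0.5332, 0.0141, 0.1091]), np.float64(0.0010035117369203532)) 0.09149378077619176
[ 0.5952 -0.0166  0.0785] [0.6226 0.0943 0.0785] 0.11420733489734056
lantern [0.5863 0.0473] -0.25435507594172724 res mm [[-4.8577 -0.0247]
 [-3.8496  4.2918]
 [ 6.5421  1.9994]
 [ 3.3387 -3.6017]
 [ 0.7909  0.7677]
 [ 1.3255  0.8113]
 [-1.0428 -2.3818]
 [-2.2471 -1.8621]]
spots [[ 0.5271  0.0937]
 [ 0.512   0.0356]
 [ 0.5962 -0.0142]
 [ 0.6249  0.0962]]
lip [0.5447 0.0583 0.1079] [-0.0431  0.0002]
conduit [0.6433 0.1819 0.154 ]
conduit [ 0.5788 -0.0959  0.154 ]
235 212 234;245 214 226;255 216 228;265 218 230;275 220 233;285 222 235;295 224 237;305 226 239;315 195 241;325 195 244;335 233 246;345 235 248;355 237 249;365 239 251;375 241 253;385 243 271;
```

Emit:
carry_out(
  commands=[
    [[0,0,0,0,0,1],[0,0,0,0,0,1],[0,0,0,0,0,1],[0,0,0,0,0,1],[0,0,0,0,0,1],[0,0,0,0,0,0.2],[0,0,0,0,0,0]],
  ],
  hand=1,
  force=20,
)

```text
clock: 0.68
position: [0.1816, -0.5979, 0.231]
ee_rot: [0.992, -0.124, -0.0, -0.0]
ft_force: [-1.1, 0.4, 0.3]
grip_width: 0.008
grasp_force: 0.0
```

Emit:
carry_out(
  commands=[
    [[0.2,-0.75,0,0,0,0],[0.2,-0.75,0,0,0,0],[0.2,-0.75,0,0,0,0],[0.2,-0.75,0,0,0,0],[0.2,-0.75,0,0,0,0],[0.2,-0.75,0,0,0,0],[0.2,-0.75,0,0,0,0],[0.2,-0.75,0,0,0,0],[0.2,-0.75,0,0,0,0],[0.2,-0.75,0,0,0,0],[0.2,-0.75,0,0,0,0],[0.2,-0.75,0,0,0,0],[0.2,-0.75,0,0,0,0],[0.2,-0.75,0,0,0,0],[0.2,-0.75,0,0,0,0],[0.2,-0.75,0,0,0,0],[0.2,-0.75,0,0,0,0],[0.2,-0.75,0,0,0,0],[0.2,-0.75,0,0,0,0],[0.2,-0.75,0,0,0,0]],
  ],
)

```text
clock: 2.35
position: [0.4854, -0.0548, 0.2314]
ee_rot: [0.992, -0.123, 0.0, 0.0]
ft_force: [0.6, 0.0, 0.7]
grip_width: -0.001
grasp_force: 0.0
```

Emit:
carry_out(
  commands=[
    [[0.14,-0.62,0,0,0,0],[0.14,-0.62,0,0,0,0],[0.14,-0.62,0,0,0,0],[0.14,-0.62,0,0,0,0],[0.15,-0.62,0,0,0,0],[0,0,0.4,0,0,0],[0,0,0.6,0,0,0],[0,0,0.6,0,0,0],[0,0,0.6,0,0,0],[0,0,0.4,0,0,0],[0,0,0.2,0,0,0],[0,0,0,0,0,0],[0,0,0,0,0,0]],
  ],
)

```text
clock: 3.43
position: [0.5433, 0.057, 0.1198]
ee_rot: [0.992, -0.124, 0.0, -0.0]
ft_force: [-0.1, -0.9, 0.1]
grip_width: 0.0
grasp_force: 0.0
```

Run:
```python
from h import *
o=get_obs();print(o["position"],o["ft_force"],Ro.from_quat(o["ee_rot"]).as_matrix().round(3))
cv2.imwrite("pics/s1.png",camera("side")[150:390,180:500,::-1].repeat(2,0).repeat(2,1))
```

```text
[0.54334011 0.05698851 0.1198317 ] [-0.14803714 -0.88503974  0.05180682] [[ 0.969 -0.246  0.   ]
 [-0.246 -0.969  0.   ]
 [ 0.    -0.    -1.   ]]
```

View pics/s1.png

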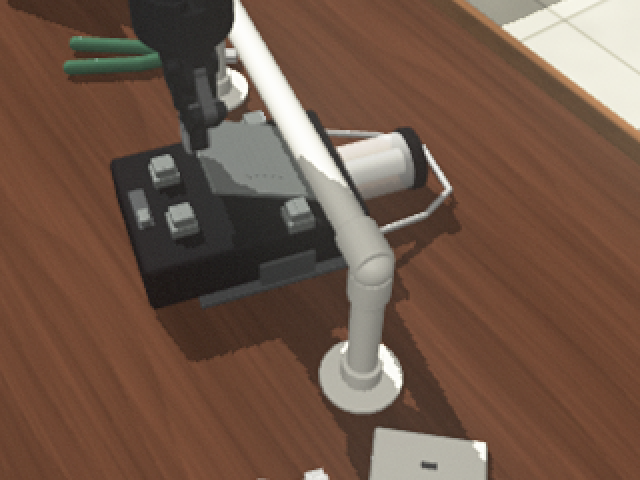

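The shut fingertip is above the lip at about (195,145) in the crop, and the gripper body is clear of the pipe. Now I push down slowly.

Emit:
carry_out(
  commands=[
    [[0,0,0.06,0,0,0],[0,0,0.06,0,0,0],[0,0,0.06,0,0,0],[0,0,0.06,0,0,0],[0,0,0.06,0,0,0],[0,0,0.06,0,0,0],[0,0,0.06,0,0,0],[0,0,0.06,0,0,0],[0,0,0.06,0,0,0],[0,0,0.06,0,0,0],[0,0,0.06,0,0,0],[0,0,0.06,0,0,0],[0,0,0.06,0,0,0],[0,0,0.06,0,0,0],[0,0,0.06,0,0,0],[0,0,0.06,0,0,0],[0,0,0.06,0,0,0],[0,0,0.06,0,0,0],[0,0,0.06,0,0,0],[0,0,0.06,0,0,0]],
  ],
)

```text
clock: 5.15
position: [0.5431, 0.0569, 0.0711]
ee_rot: [0.992, -0.125, 0.0, 0.0]
ft_force: [-1.0, 0.4, 1.0]
grip_width: -0.001
grasp_force: 0.5
```

Emit:
carry_out(
  commands=[
    [[0,0,0.025,0,0,0],[0,0,0.025,0,0,0],[0,0,0.025,0,0,0],[0,0,0.025,0,0,0],[0,0,0.0,0,0,0]],
  ],
)

```text
clock: 5.57
position: [0.5431, 0.0569, 0.0671]
ee_rot: [0.992, -0.125, 0.0, 0.0]
ft_force: [-0.1, -0.4, -0.6]
grip_width: -0.001
grasp_force: 0.0
```

Emit:
carry_out(
  commands=[
    [[0,0,0.0125,0,0,0],[0,0,0.0125,0,0,0],[0,0,0.0125,0,0,0],[0,0,0.0,0,0,0]],
  ],
)

```text
clock: 5.9
position: [0.5431, 0.0569, 0.0658]
ee_rot: [0.992, -0.125, 0.0, 0.0]
ft_force: [-0.8, 0.6, 0.2]
grip_width: 0.003
grasp_force: 0.0
```

Run:
```python
from h import *
o=get_obs();print(o["position"],o["ft_force"])
cv2.imwrite("pics/s2.png",camera("side")[150:390,180:500,::-1].repeat(2,0).repeat(2,1))
```

```text
[0.54314666 0.05691218 0.06576663] [-0.79171013  0.61671676  0.1891849 ]
```

View pics/s2.png

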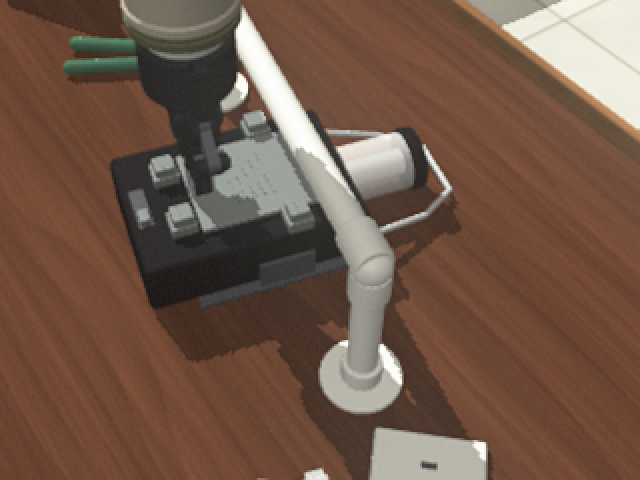

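The cover is swung down almost flat, with its lip beside the near tabs and the finger at (205,185) on it. I'll ease down until I feel the stop.

Emit:
carry_out(
  commands=[
    [[0,0,0.0125,0,0,0],[0,0,0.0125,0,0,0],[0,0,0.0,0,0,0]],
  ],
)

```text
clock: 6.2
position: [0.5432, 0.0569, 0.0652]
ee_rot: [0.992, -0.125, 0.0, 0.0]
ft_force: [-2.1, 0.2, 4.6]
grip_width: -0.002
grasp_force: 2.3
```

Emit:
carry_out(
  commands=[
    [[0,0,0.0125,0,0,0],[0,0,0.0,0,0,0]],
  ],
)

```text
clock: 6.37
position: [0.5432, 0.057, 0.0651]
ee_rot: [0.992, -0.125, 0.0, 0.0]
ft_force: [-3.4, -0.3, 9.2]
grip_width: 0.002
grasp_force: 4.9
```

Emit:
carry_out(
  commands=[
    [[0,0,-0.3,0,0,0],[0,0,-0.6,0,0,0],[-0.3,-0.4,0,0,0,0],[-0.31,-0.4,0,0,0,0],[0,0,0.24,0,0,0],[0,0,0.2,0,0,0],[0,0,0.0,0,0,0],[0,0,0,0,0,0]],
  ],
)

```text
clock: 7.03
position: [0.5272, 0.093, 0.0822]
ee_rot: [0.992, -0.125, -0.001, 0.0]
ft_force: [0.2, -0.1, -1.1]
grip_width: -0.001
grasp_force: 0.0
```

Emit:
carry_out(
  commands=[
    [[0,0,0.025,0,0,0],[0,0,0.025,0,0,0],[0,0,0.025,0,0,0],[0,0,0.025,0,0,0],[0,0,0.025,0,0,0],[0,0,0,0,0,0]],
  ],
)

```text
clock: 7.53
position: [0.5275, 0.0938, 0.0779]
ee_rot: [0.992, -0.125, 0.0, 0.0]
ft_force: [-1.2, -1.6, 2.2]
grip_width: -0.002
grasp_force: 1.2
```

Emit:
carry_out(
  commands=[
    [[0,0,0.0125,0,0,0],[0,0,0.0125,0,0,0],[0,0,0.0125,0,0,0],[0,0,0,0,0,0]],
  ],
)

```text
clock: 7.87
position: [0.5276, 0.0938, 0.0767]
ee_rot: [0.992, -0.125, 0.0, 0.0]
ft_force: [-1.7, -1.3, 5.9]
grip_width: -0.004
grasp_force: 3.3
```

Emit:
carry_out(
  commands=[
    [[0,0,0.0125,0,0,0],[0,0,0.0125,0,0,0],[0,0,0.0125,0,0,0],[0,0,0,0,0,0]],
  ],
)

```text
clock: 8.2
position: [0.5276, 0.0938, 0.0752]
ee_rot: [0.992, -0.125, 0.0, 0.0]
ft_force: [-2.8, -0.6, 6.6]
grip_width: 0.0
grasp_force: 3.4
```

Emit:
carry_out(
  commands=[
    [[0,0,0.0125,0,0,0],[0,0,0.0125,0,0,0],[0,0,0,0,0,0]],
  ],
)

```text
clock: 8.45
position: [0.5276, 0.0938, 0.0742]
ee_rot: [0.992, -0.125, 0.0, 0.0]
ft_force: [-2.4, -1.0, 6.5]
grip_width: 0.006
grasp_force: 3.4
```

Emit:
carry_out(
  commands=[
    [[0,0,0.0125,0,0,0],[0,0,0.0125,0,0,0],[0,0,0.0125,0,0,0],[0,0,0,0,0,0]],
  ],
)

```text
clock: 8.78
position: [0.5275, 0.0938, 0.0727]
ee_rot: [0.992, -0.125, 0.0, 0.0]
ft_force: [-2.2, -1.0, 7.0]
grip_width: 0.004
grasp_force: 3.4
```

Emit:
carry_out(
  commands=[
    [[0,0,0.0125,0,0,0],[0,0,0.0125,0,0,0],[0,0,0,0,0,0]],
  ],
)

```text
clock: 9.03
position: [0.5276, 0.0938, 0.0721]
ee_rot: [0.992, -0.125, 0.0, 0.0]
ft_force: [-4.3, -2.3, 12.1]
grip_width: 0.001
grasp_force: 5.9
```

Emit:
carry_out(
  commands=[
    [[0,0,0.003,0,0,0],[0,0,0,0,0,0],[0,0,0,0,0,0]],
  ],
)

```text
clock: 9.28
position: [0.5276, 0.0939, 0.0721]
ee_rot: [0.992, -0.125, 0.0, 0.0]
ft_force: [-5.2, -1.7, 13.6]
grip_width: 0.0
grasp_force: 6.5
```

Emit:
carry_out(
  commands=[
    [[0,0,-0.2,0,0,0],[0,0,-0.4,0,0,0],[0,0.5,0,0,0,0],[0,0.5,0,0,0,0],[0,0.5,0,0,0,0],[0,0,0.3,0,0,0],[0,0,0,0,0,0],[0,0,0.025,0,0,0],[0,0,0.025,0,0,0],[0,0,0,0,0,0]],
  ],
)

```text
clock: 10.12
position: [0.5127, 0.0369, 0.0812]
ee_rot: [0.992, -0.124, 0.0, -0.0]
ft_force: [-0.7, 1.0, -0.3]
grip_width: 0.001
grasp_force: 0.0
```

Emit:
carry_out(
  commands=[
    [[0,0,0.025,0,0,0],[0,0,0.025,0,0,0],[0,0,0.025,0,0,0],[0,0,0,0,0,0]],
  ],
)

```text
clock: 10.45
position: [0.5126, 0.036, 0.0781]
ee_rot: [0.992, -0.124, 0.0, -0.0]
ft_force: [0.3, -0.2, -0.6]
grip_width: 0.003
grasp_force: 0.0
```

Emit:
carry_out(
  commands=[
    [[0,0,0.0125,0,0,0],[0,0,0.0125,0,0,0],[0,0,0.0125,0,0,0],[0,0,0,0,0,0]],
  ],
)

```text
clock: 10.78
position: [0.5127, 0.036, 0.0771]
ee_rot: [0.992, -0.125, 0.0, 0.0]
ft_force: [-2.8, 1.4, 6.9]
grip_width: -0.001
grasp_force: 3.2
```

Emit:
carry_out(
  commands=[
    [[0,0,0.0125,0,0,0],[0,0,0.0125,0,0,0],[0,0,0.0125,0,0,0],[0,0,0.0125,0,0,0],[0,0,0.0125,0,0,0],[0,0,0.0125,0,0,0],[0,0,0,0,0,0]],
  ],
)

```text
clock: 11.37
position: [0.5127, 0.036, 0.0741]
ee_rot: [0.992, -0.125, 0.0, 0.0]
ft_force: [-2.4, 0.1, 6.2]
grip_width: -0.002
grasp_force: 3.3
```

Emit:
carry_out(
  commands=[
    [[0,0,0.0125,0,0,0],[0,0,0.0125,0,0,0],[0,0,0.0125,0,0,0],[0,0,0,0,0,0]],
  ],
)

```text
clock: 11.7
position: [0.5127, 0.036, 0.0726]
ee_rot: [0.992, -0.125, 0.0, 0.0]
ft_force: [-2.6, -0.2, 6.7]
grip_width: 0.001
grasp_force: 3.3
```

Emit:
carry_out(
  commands=[
    [[0,0,0.0125,0,0,0],[0,0,0.0125,0,0,0],[0,0,0,0,0,0]],
  ],
)

```text
clock: 11.95
position: [0.5127, 0.036, 0.072]
ee_rot: [0.992, -0.124, 0.0, 0.0]
ft_force: [-5.0, 0.3, 11.0]
grip_width: 0.002
grasp_force: 5.9
```

Emit:
carry_out(
  commands=[
    [[0,0,0.006,0,0,0],[0,0,0,0,0,0]],
  ],
)

```text
clock: 12.12
position: [0.5127, 0.036, 0.072]
ee_rot: [0.992, -0.124, 0.0, 0.0]
ft_force: [-6.5, 0.2, 15.3]
grip_width: -0.001
grasp_force: 7.3
```

Emit:
carry_out(
  commands=[
    [[0,0,-0.25,0,0,0],[0,0,-0.7,0,0,0],[0,0,-0.8,0,0,0],[0,0,-0.7,0,0,0],[0,0.3,0,0,0.97,0],[0,0.38,0,0,0.97,0],[0,0,0,0,0.97,0],[0,0,0,0,0.97,0],[0,0,0,0,0.97,0],[0,0,0,0,0.97,0],[0,0,0,0,0.97,0],[0,0,0,0,0.97,0],[0,0,0,0,0,0],[0,0,0,0,0,0]],
  ],
)

```text
clock: 13.28
position: [0.5085, 0.0114, 0.1731]
ee_rot: [0.921, -0.117, 0.368, 0.044]
ft_force: [0.3, -0.3, 0.9]
grip_width: 0.003
grasp_force: 0.0
```

```bash
cat >> h.py <<'E'
def go(spot,fwd,z,th=-.25):
    o=get_obs();R=Ro.from_quat(o["ee_rot"]).as_matrix();f=np.array([np.cos(th),np.sin(th)])
    t=np.r_[np.array(spot)+fwd*f,z];print("pos",o["position"].round(4),"q",o["joint_pos"].round(2),"F",o["ft_force"].round(1))
    print("tilt",np.degrees(np.arccos(-R[2,2])).round(1),"zdir",R[:,2].round(3),"down",(R.T@[0,0,-1]).round(3))
    print("units",(R.T@(t-o["position"])/.04).round(3))
E
python3 -c "
from h import *
go((.5958,-.0152),.0035,.093)"
```

```text
pos [0.5085 0.0114 0.1731] q [ 0.7  -0.38 -0.94  2.39  0.22  0.31 -2.31] F [ 0.3 -0.3  0.9]
tilt 43.6 zdir [ 0.668 -0.168 -0.725] down [-0.689  0.004  0.725]
units [0.336 0.112 3.083]
```

Emit:
carry_out(
  commands=[
    [[0.17,0.05,0,0,0,0],[0.17,0.06,0,0,0,0],[0,0,0.3,0,0,0],[0,0,0.3,0,0,0],[0,0,0.3,0,0,0],[0,0,0,0,0.4,0],[0,0,0,0,0,0]],
  ],
)

```text
clock: 13.87
position: [0.5415, 0.0005, 0.1558]
ee_rot: [0.913, -0.115, 0.388, 0.044]
ft_force: [-0.6, -0.3, -0.5]
grip_width: -0.002
grasp_force: 0.0
```

```bash
python3 -c "
from h import *
go((.5958,-.0152),.0035,.093)"
```

```text
pos [5.415e-01 5.000e-04 1.558e-01] q [ 1.03 -0.32 -1.21  2.37  0.4   0.17 -2.47] F [-0.6 -0.3 -0.5]
tilt 45.9 zdir [ 0.698 -0.17  -0.695] down [-0.719  0.008  0.695]
units [-0.085  0.061  2.168]
```

Emit:
carry_out(
  commands=[
    [[-0.04,0.03,0.3,0,0,0],[-0.04,0.03,0.3,0,0,0],[0,0,0.3,0,0,0],[0,0,0,0,0,0]],
  ],
)

```text
clock: 14.2
position: [0.5589, -0.0104, 0.1362]
ee_rot: [0.914, -0.113, 0.387, 0.046]
ft_force: [0.7, -0.6, 0.8]
grip_width: 0.004
grasp_force: 0.0
```

```bash
python3 -c "
from h import *
go((.5958,-.0152),.0035,.093)"
```

```text
pos [ 0.5589 -0.0104  0.1362] q [ 1.33 -0.29 -1.46  2.35  0.57  0.1  -2.6 ] F [ 0.7 -0.6  0.8]
tilt 45.9 zdir [ 0.698 -0.171 -0.696] down [-0.718  0.004  0.696]
units [-0.072 -0.103  1.478]
```

The wrist is drifting to its joint limits: yawing the slant to the lantern runs j6 close to singular. I'll back out, unwind, and slant along the arm's own azimuth instead.

Emit:
carry_out(
  commands=[
    [[0,0,-0.3,0,0,0],[0.04,-0.03,-0.3,0,0,0],[0.04,-0.03,-0.3,0,0,0],[0,0,0,0,-0.4,0],[0,0,-0.3,0,0,0],[0,0,-0.3,0,0,0],[0,0,-0.3,0,0,0],[0,0,0,0,0,0]],
  ],
)

```text
clock: 14.87
position: [0.5145, 0.0061, 0.1866]
ee_rot: [0.922, -0.115, 0.368, 0.04]
ft_force: [-0.5, 0.6, -0.2]
grip_width: 0.0
grasp_force: 0.0
```

Emit:
carry_out(
  commands=[
    [[0,0,0,0,-0.8,0],[0,0,0,0,-0.8,0],[0,0,0,0,-0.8,0],[0,0,0,0,0,0]],
  ],
)

```text
clock: 15.2
position: [0.5167, 0.0045, 0.1862]
ee_rot: [0.961, -0.12, 0.248, 0.025]
ft_force: [0.4, 0.1, 0.7]
grip_width: 0.0
grasp_force: 0.0
```

```bash
python3 -c "
from h import *
go((.5958,-.0152),.0035,.093)"
```

```text
pos [0.5167 0.0045 0.1862] q [ 0.46 -0.19 -0.63  2.18  0.14  0.65 -2.1 ] F [0.4 0.1 0.7]
tilt 28.9 zdir [ 0.471 -0.109 -0.875] down [-0.483  0.011  0.875]
units [0.733 0.02  3.068]
```

Emit:
carry_out(
  commands=[
    [[0,0,0,0,-0.9,0],[0,0,0,0,-0.9,0],[0,0,0,0,-1,0],[0,0,0,0,-1,0],[0,0,0,0,-1,0],[0,0,0,0,0,0]],
  ],
)

```text
clock: 15.7
position: [0.5158, 0.0028, 0.1826]
ee_rot: [0.992, -0.125, -0.001, -0.004]
ft_force: [-0.4, -1.6, -0.4]
grip_width: -0.003
grasp_force: 0.0
```

Run:
```python
from h import *
from scipy.optimize import least_squares
go((.5958,-.0152),.0035,.093)
o=get_obs()
D=[([1.25340385,.33284338,-.06470588,1.46092333,.02160312,1.34990299,-.08848317],[.18147887,-.59768752,.23054233],[.989153,.146885,-.000134,-.000678]),
([.7,-.38,-.94,2.39,.22,.31,-2.31],[.5085,.0114,.1731],[.921,-.117,.368,.044]),
([1.03,-.32,-1.21,2.37,.4,.17,-2.47],[.5415,.0005,.1558],[.913,-.115,.388,.044]),
([1.33,-.29,-1.46,2.35,.57,.1,-2.6],[.5589,-.0104,.1362],[.914,-.113,.387,.046]),
([.46,-.19,-.63,2.18,.14,.65,-2.1],[.5167,.0045,.1862],[.961,-.12,.248,.025]),
(list(o["joint_pos"]),list(o["position"]),list(o["ee_rot"]))]
# signs for roll joints, chain Rz Ry Rz Ry Rz Ry Rz
import itertools
def fk(q,s,L):
    R=Ro.identity();p=np.array([0,0,L[0]])
    r=lambda ax,a:Ro.from_euler(ax,a)
    R=r('z',s[0]*q[0])*r('y',q[1]);R=R*r('z',s[1]*q[2]);p=p+R.apply([L[4],0,L[1]])
    R=R*r('y',q[3])*r('z',s[2]*q[4]);p=p+R.apply([L[5],0,L[2]])
    R=R*r('y',q[5])*r('z',s[3]*q[6]);p=p+R.apply([0,0,L[3]]);return p,R
best=[]
for s in itertools.product((-1,1),repeat=4):
    f=lambda L:np.concatenate([np.r_[fk(q,s,L)[0]-p,.3*(fk(q,s,L)[1].apply([0,0,1])-Ro.from_quat(e).apply([0,0,1]))] for q,p,e in D])
    r=least_squares(f,[.3,.4,.4,.2,0,0]);best.append((r.cost,s,r.x))
best.sort(key=lambda b:b[0]);print(best[:2])
s,L=best[0][1:]
for q,p,e in D:print((fk(q,s,L)[0]-p).round(4),(fk(q,s,L)[1].inv()*Ro.from_quat(e)).as_rotvec().round(3))
```

```text
pos [0.5158 0.0028 0.1826] q [ 0.45  0.17 -0.58  1.79  0.09  1.21 -1.98] F [-0.4 -1.6 -0.4]
tilt 0.5 zdir [ 0.     0.008 -1.   ] down [0.002 0.008 1.   ]
units [ 2.142 -0.041  2.237]
[(np.float64(0.002417925710227476), (-1, -1, -1, -1), array([ 0.2921339 ,  0.51562808,  0.52567599,  0.39400294, -0.04420006,
        0.04950414])), (np.float64(0.0024179257102274775), (-1, -1, -1, 1), array([ 0.2921339 ,  0.51562808,  0.525676  ,  0.39400294, -0.04420006,
        0.04950414]))]
[0.0429 0.0114 0.0052] [0.    0.    1.571]
[-0.0062  0.0121 -0.0089] [ 0.    -0.01   1.581]
[ 0.0035 -0.0005  0.0037] [ 0.004 -0.005  1.57 ]
[ 0.0101 -0.0113  0.0123] [ 0.007 -0.003  1.574]
[-0.0089  0.0239 -0.0111] [ 0.003 -0.005  1.569]
[-0.0109  0.0354 -0.0012] [-0.    -0.     1.571]
```

```bash
cat > k.py <<'E'
from h import *
from scipy.optimize import least_squares
S=[-1]*4
def fk(q,L):
    r=Ro.from_euler
    R=r('z',-q[0]);p=np.array([0,0,L[0]])+R.apply([L[4],L[5],0]);R=R*r('y',q[1])*r('z',-q[2]);p=p+R.apply([L[6],L[7],L[1]])
    R=R*r('y',q[3])*r('z',-q[4]);p=p+R.apply([L[8],L[9],L[2]])
    R=R*r('y',q[5]);p=p+R.apply([L[10],L[11],0]);R=R*r('z',-q[6]+np.pi/2);p=p+R.apply([0,0,L[3]]);return p,R
o=get_obs()
D=[([1.25340385,.33284338,-.06470588,1.46092333,.02160312,1.34990299,-.08848317],[.18147887,-.59768752,.23054233],[.989153,.146885,-.000134,-.000678]),
([.7,-.38,-.94,2.39,.22,.31,-2.31],[.5085,.0114,.1731],[.921,-.117,.368,.044]),
([1.03,-.32,-1.21,2.37,.4,.17,-2.47],[.5415,.0005,.1558],[.913,-.115,.388,.044]),
([1.33,-.29,-1.46,2.35,.57,.1,-2.6],[.5589,-.0104,.1362],[.914,-.113,.387,.046]),
([.46,-.19,-.63,2.18,.14,.65,-2.1],[.5167,.0045,.1862],[.961,-.12,.248,.025]),
([0.45,0.17,-.58,1.79,.09,1.21,-1.98],[.5158,.0028,.1826],[.992,-.125,-.001,-.004])]
f=lambda L:np.concatenate([[100*v for v in fk(q,L)[0]-p] for q,p,e in D]+[.1*np.r_[0,0,0,0,L[4:]]])
Lf=least_squares(f,[.3,.4,.4,.25]+[0]*8).x
lo=np.array([-2.6,-.5,-1.47,.16,-1.27,.06,-2.6])+.06;hi=np.array([2.6,2.12,1.34,2.42,4.41,2.06,2.6])-.06
def ik(p,R,q0,w=.02):
    g=lambda q:np.r_[20*(fk(q,Lf)[0]-p),5*(fk(q,Lf)[1].inv()*R).as_rotvec(),w*(q-q0)]
    r=least_squares(g,np.clip(q0,lo+1e-3,hi-1e-3),bounds=(lo,hi));return r.x,np.linalg.norm(fk(r.x,Lf)[0]-p),np.linalg.norm((fk(r.x,Lf)[1].inv()*R).as_rotvec())
def tool(yaw,tilt,flip=0):
    return Ro.from_euler('z',yaw)*Ro.from_euler('x',np.pi)*Ro.from_euler('y',np.radians(tilt))*Ro.from_euler('z',flip)
E
python3 - <<'E'
from k import *
np.set_printoptions(precision=3,suppress=True)
print(Lf)
for q,p,e in D:print((fk(q,Lf)[0]-p).round(4),end=" ")
print()
for name,sp in(("R",(.5958,-.0152)),("L",(.6245,.0955))):
  for tilt in(36,40,44):
   for yaw in(-.25,-.1,0,.15):
    for fl in(0,np.pi/2):
     t=np.r_[np.array(sp)+.0035*np.array([np.cos(yaw),np.sin(yaw)]),.083]
     b=min((ik(t,tool(yaw,tilt,fl),np.array([j1,-.1,j3,2.1,0,.5,-1.57+fl])) for j1,j3 in((0,0),(.4,-.5),(-.4,.5))),key=lambda b:b[1]+b[2])
     print(name,tilt,yaw,round(fl,1),b[0],"err mm",round(b[1]*1e3,1),"rad",round(b[2],3))
E
```

```text
[ 0.269  0.43   0.502  0.325 -0.005 -0.027  0.007  0.     0.007 -0.01
  0.006 -0.01 ]
[-0.001 -0.    -0.   ] [-0.     0.002 -0.001] [-0.001 -0.001  0.   ] [ 0.    -0.001  0.001] [ 0.002  0.001 -0.001] [-0.001 -0.     0.001] 
R 36 -0.25 0 [-1.16   0.139  1.009  2.282  0.583  0.248 -2.54 ] err mm 0.0 rad 0.0
R 36 -0.25 1.6 [ 0.33   0.166 -0.527  2.214  1.06   0.372  1.796] err mm 0.0 rad 0.0
R 36 -0.1 0 [-0.738  0.091  0.623  2.272  0.434  0.2   -2.204] err mm 0.0 rad 0.0
R 36 -0.1 1.6 [ 0.501  0.165 -0.636  2.219  0.922  0.268  2.109] err mm 0.0 rad 0.0
R 36 0 0 [-0.53   0.089  0.46   2.247  0.053  0.189 -1.704] err mm 0.0 rad 0.0
R 36 0 1.6 [ 0.788  0.211 -0.883  2.206  0.845  0.242  2.34 ] err mm 0.0 rad 0.0
R 36 0.15 0 [ 0.538  0.16  -0.552  2.169 -0.069  0.215 -1.339] err mm 0.0 rad 0.0
R 36 0.15 1.6 [-0.746  0.106  0.795  2.229 -0.703  0.275 -2.342] err mm 0.0 rad 0.0
R 40 -0.25 0 [-1.415  0.236  1.28   2.329  0.527  0.128 -2.54 ] err mm 1.8 rad 0.006
R 40 -0.25 1.6 [ 0.258  0.152 -0.458  2.276  1.375  0.341  1.47 ] err mm 0.0 rad 0.0
R 40 -0.1 0 [-1.023  0.083  0.912  2.339  0.7
[... 2410 characters left out ...]
0.201 -2.261] err mm 0.0 rad 0.0
L 44 -0.25 0 [-1.602  0.555  1.28   2.22  -0.104  0.146 -2.26 ] err mm 0.0 rad 0.0
L 44 -0.25 1.6 [-0.746  0.22   0.31   2.237  1.4    0.412  1.175] err mm 0.0 rad 0.0
L 44 -0.1 0 [-1.477  0.352  1.16   2.248  0.433  0.12  -2.54 ] err mm 4.0 rad 0.042
L 44 -0.1 1.6 [ 0.099  0.239 -0.483  2.232  1.668  0.406  1.191] err mm 0.0 rad 0.0
L 44 0 0 [-1.274  0.228  0.975  2.252  0.615  0.12  -2.54 ] err mm 5.9 rad 0.063
L 44 0 1.6 [ 0.178  0.228 -0.504  2.25   1.8    0.305  1.178] err mm 0.0 rad 0.0
L 44 0.15 0 [-1.137  0.203  0.981  2.236 -1.21   0.12  -0.489] err mm 2.4 rad 0.025
L 44 0.15 1.6 [-1.137  0.203  0.981  2.236 -1.21   0.12  -2.06 ] err mm 2.4 rad 0.025
```

```bash
cat > sim.py <<'E'
from k import *
np.set_printoptions(precision=2,suppress=True)
def sim(q,sp,yaw=-.25,T=45,pre=.10):
    f=np.r_[np.cos(yaw),np.sin(yaw),0];z=tool(yaw,T).apply([0,0,1])
    a=np.r_[np.array(sp),.093]+.0035*f; p0=fk(q,Lf)[0]; R0=fk(q,Lf)[1]
    def step(p,R):
        nonlocal q
        r=ik(p,R,q,.05);q=r[0];return r[1]*1e3,r[2]
    def show(n,e):print(n,q,np.array(e))
    tilt0=np.degrees(np.arccos(-R0.as_matrix()[2,2]))
    if tilt0<5:
        for i in range(1,11):e=step(p0+(a-z*pre-p0)*i/10,tool(yaw,0,np.pi));
        show("at pre",e)
        for t in np.linspace(4,T,10):e=step(a-z*pre,tool(yaw,t,np.pi));
        show("tilted",e)
    else:
        for i in range(1,11):e=step(p0+(a-z*pre-p0)*i/10,tool(yaw,T,np.pi))
        show("pre",e)
    for s in np.linspace(pre,0,8):e=step(a-z*s,tool(yaw,T,np.pi));
    show("pc",e)
    for h in(.005,.01,.015):e=step(a-[0,0,h],tool(yaw,T,np.pi))
    show("low",e)
    e=step(a-z*pre,tool(yaw,T,np.pi));show("back",e)
    return q
E
python3 - <<'E'
from sim import *
q=np.array(get_obs()["joint_pos"]);q[6]+=np.pi
for T,pre in((45,.1),(43,.06)):
    print(T,pre);r=sim(q,(.5958,-.0152),T=T,pre=pre);sim(r,(.6245,.0955),T=T,pre=pre)
E
```

```text
45 0.1
at pre [ 0.43  0.23 -0.58  1.77  0.13  1.18  1.14] [0. 0.]
tilted [ 0.93 -0.34 -1.12  2.36  0.24  0.24  0.83] [0.18 0.  ]
pc [ 0.97  0.34 -1.18  2.31  1.79  0.54 -0.34] [0.01 0.  ]
low [ 0.94  0.4  -1.15  2.31  1.87  0.58 -0.39] [0. 0.]
back [ 0.91 -0.33 -1.1   2.36  0.31  0.25  0.76] [0.8 0. ]
pre [ 0.89  0.02 -1.41  2.25  1.16  0.58 -0.11] [0.03 0.  ]
pc [ 0.58  0.46 -1.08  2.17  1.69  0.78 -0.37] [0. 0.]
low [ 0.55  0.5  -1.05  2.18  1.75  0.8  -0.41] [0. 0.]
back [ 0.56  0.   -1.1   2.26  1.14  0.59 -0.11] [0.07 0.  ]
43 0.06
at pre [ 0.41  0.32 -0.56  1.73  0.18  1.15  1.12] [0. 0.]
tilted [ 0.43 -0.06 -0.67  2.35  1.09  0.34  0.1 ] [0.04 0.  ]
pc [ 0.42  0.15 -0.62  2.3   1.57  0.36 -0.28] [0.01 0.  ]
low [ 0.42  0.19 -0.62  2.31  1.69  0.38 -0.39] [0. 0.]
back [ 0.36 -0.06 -0.6   2.36  1.11  0.34  0.09] [0.07 0.  ]
pre [ 0.21  0.11 -0.72  2.22  1.22  0.59 -0.15] [0. 0.]
pc [ 0.18  0.28 -0.65  2.17  1.47  0.59 -0.31] [0. 0.]
low [ 0.17  0.31 -0.63  2.17  1.54  0.6  -0.37] [0. 0.]
back [ 0.2   0.11 -0.71  2.22  1.22  0.59 -0.15] [0.02 0.  ]
```

The fitted kinematics say a half-turn of the tool gives comfortable joints (j5 about 1.5, j7 about -0.3) at 43° tilt, so I'll do the half turn now.

Emit:
carry_out(
  commands=[
    [[0,0,0,0,0,-1],[0,0,0,0,0,-1],[0,0,0,0,0,-1],[0,0,0,0,0,-1],[0,0,0,0,0,-1],[0,0,0,0,0,-1],[0,0,0,0,0,-1],[0,0,0,0,0,-1],[0,0,0,0,0,-1],[0,0,0,0,0,-1],[0,0,0,0,0,-1],[0,0,0,0,0,-1],[0,0,0,0,0,-1],[0,0,0,0,0,-1],[0,0,0,0,0,-1],[0,0,0,0,0,-1],[0,0,0,0,0,-1],[0,0,0,0,0,-1],[0,0,0,0,0,-1],[0,0,0,0,0,-1]],
  ],
)

```text
clock: 17.37
position: [0.5142, 0.0043, 0.1842]
ee_rot: [0.601, 0.8, 0.004, 0.003]
ft_force: [0.2, -0.1, 0.1]
grip_width: -0.004
grasp_force: 0.0
```

Emit:
carry_out(
  commands=[
    [[0,0,0,0,0,-1],[0,0,0,0,0,-1],[0,0,0,0,0,-1],[0,0,0,0,0,-1],[0,0,0,0,0,-1],[0,0,0,0,0,-1],[0,0,0,0,0,-1],[0,0,0,0,0,-1],[0,0,0,0,0,-1],[0,0,0,0,0,-1],[0,0,0,0,0,0]],
  ],
)

```text
clock: 18.28
position: [0.5141, 0.0043, 0.1842]
ee_rot: [0.12, 0.993, 0.003, 0.004]
ft_force: [0.5, -0.7, -1.1]
grip_width: -0.002
grasp_force: 0.0
```

```bash
python3 -c "
from h import *
go((.5958,-.0152),.0035-.041,.137)"
```

```text
pos [0.5141 0.0043 0.1842] q [ 0.73  0.22 -0.91  1.78  0.18  1.22  1.1 ] F [ 0.5 -0.7 -1.1]
tilt 0.6 zdir [ 0.009  0.004 -1.   ] down [ 0.008 -0.006  1.   ]
units [-1.152  0.015  1.189]
```

Emit:
carry_out(
  commands=[
    [[-0.4,0,0,0,0,0],[-0.4,0,0,0,0,0],[-0.35,0,0,0,0,0],[0,0,0.4,0,0,0],[0,0,0.4,0,0,0],[0,0,0.4,0,0,0],[0,0,0,0,-0.6,0],[0,0,0,0,-0.6,0],[0,0,0,0,-0.6,0],[0,0,0,0,-0.6,0],[0,0,0,0,-0.6,0],[0,0,0,0,0,0]],
  ],
)

```text
clock: 19.28
position: [0.5574, -0.0063, 0.1362]
ee_rot: [0.122, 0.979, -0.017, 0.16]
ft_force: [-0.0, 0.0, 0.4]
grip_width: 0.001
grasp_force: 0.0
```

```bash
python3 -c "
from h import *
go((.5958,-.0152),.0035-.041,.137)"
```

```text
pos [ 0.5574 -0.0063  0.1362] q [ 0.72  0.13 -0.9   2.    0.32  0.78  0.97] F [-0.   0.   0.4]
tilt 18.5 zdir [ 0.309 -0.072 -0.948] down [ 0.317 -0.006  0.948]
units [-0.05   0.022 -0.003]
```

Emit:
carry_out(
  commands=[
    [[0,0,0,0,-0.5,0],[0,0,0,0,-0.5,0],[0,0,0,0,-0.5,0],[0,0,0,0,-0.5,0],[0,0,0,0,-0.5,0],[0,0,0,0,-0.5,0],[0,0,0,0,-0.5,0],[0,0,0,0,-0.5,0],[0,0,0,0,0,0]],
  ],
)

```text
clock: 20.03
position: [0.5585, -0.0072, 0.1363]
ee_rot: [0.117, 0.926, -0.041, 0.356]
ft_force: [0.1, 0.1, -0.6]
grip_width: -0.001
grasp_force: 0.0
```

```bash
python3 -c "
from h import *
go((.5958,-.0152),.0035-.041,.137)"
```

```text
pos [ 0.5585 -0.0072  0.1363] q [ 0.76 -0.07 -0.98  2.31  0.92  0.32  0.27] F [ 0.1  0.1 -0.6]
tilt 42.0 zdir [ 0.65  -0.159 -0.743] down [ 0.669 -0.007  0.743]
units [-0.023  0.036 -0.002]
```

Emit:
carry_out(
  commands=[
    [[-0.02,0.04,0.25,0,-0.1,0],[0,0,0.25,0,-0.1,0],[0,0,0.25,0,-0.1,0],[0,0,0.25,0,-0.1,0],[0,0,0,0,0,0]],
  ],
)

```text
clock: 20.45
position: [0.5871, -0.0132, 0.107]
ee_rot: [0.117, 0.919, -0.043, 0.373]
ft_force: [-1.1, -0.1, 0.9]
grip_width: -0.002
grasp_force: 0.0
```

```bash
python3 -c "
from h import *
go((.5958,-.0152),.0035,.093)
cv2.imwrite('pics/s3.png',camera('side')[150:390,180:500,::-1].repeat(2,0).repeat(2,1))"
```

```text
pos [ 0.5871 -0.0132  0.107 ] q [ 0.75  0.12 -1.01  2.3   1.48  0.42 -0.2 ] F [-1.1 -0.1  0.9]
tilt 44.2 zdir [ 0.677 -0.167 -0.717] down [ 0.697 -0.007  0.717]
units [0.022 0.003 0.466]
```

View pics/s3.png

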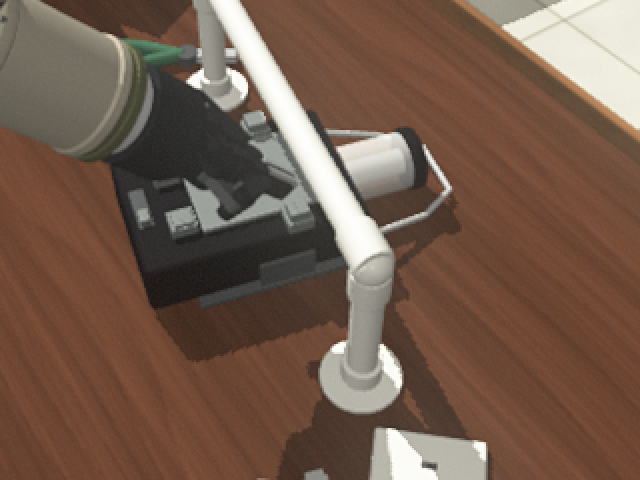

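The tip is at about (290,190), under the pipe and above the far-right tab at (298,213). The gripper body is well clear of the pipe. I continue to just above the tab, then straight down.

Emit:
carry_out(
  commands=[
    [[0.01,0,0.16,0,0,0],[0.01,0,0.16,0,0,0],[0,0,0.14,0,0,0],[0,0,0,0,0,0]],
  ],
)

```text
clock: 20.83
position: [0.599, -0.0158, 0.0947]
ee_rot: [0.116, 0.919, -0.044, 0.374]
ft_force: [0.0, 0.2, 0.4]
grip_width: -0.001
grasp_force: 0.0
```

Emit:
carry_out(
  commands=[
    [[0.0174,0,0.0179,0,0,0],[0.0174,0,0.0179,0,0,0],[0.0174,0,0.0179,0,0,0],[0.0174,0,0.0179,0,0,0],[0,0,0,0,0,0]],
  ],
)

```text
clock: 21.25
position: [0.5987, -0.0154, 0.0908]
ee_rot: [0.115, 0.919, -0.044, 0.375]
ft_force: [0.7, -0.0, -1.1]
grip_width: 0.002
grasp_force: 0.0
```

```bash
python3 -c "
from h import *
go((.5958,-.0152),.0035,.085)"
```

```text
pos [ 0.5987 -0.0154  0.0908] q [ 0.73  0.21 -0.99  2.29  1.62  0.47 -0.3 ] F [ 0.7 -0.  -1.1]
tilt 44.3 zdir [ 0.679 -0.167 -0.715] down [ 0.699 -0.006  0.715]
units [ 0.089 -0.015  0.114]
```

Emit:
carry_out(
  commands=[
    [[0.0175,0,0.0179,0,0,0],[0.0175,0,0.0179,0,0,0],[0.0175,0,0.0179,0,0,0],[0,0,0,0,0,0]],
  ],
)

```text
clock: 21.58
position: [0.5987, -0.0153, 0.0875]
ee_rot: [0.115, 0.919, -0.044, 0.375]
ft_force: [-0.0, -0.8, -0.3]
grip_width: -0.003
grasp_force: 0.0
```

Emit:
carry_out(
  commands=[
    [[0.0087,0,0.009,0,0,0],[0.0087,0,0.009,0,0,0],[0.0087,0,0.009,0,0,0],[0,0,0,0,0,0]],
  ],
)

```text
clock: 21.92
position: [0.5988, -0.0152, 0.0861]
ee_rot: [0.115, 0.919, -0.044, 0.375]
ft_force: [-0.2, -0.7, 0.0]
grip_width: 0.002
grasp_force: 0.0
```

Emit:
carry_out(
  commands=[
    [[0.0087,0,0.009,0,0,0],[0.0087,0,0.009,0,0,0],[0.0087,0,0.009,0,0,0],[0,0,0,0,0,0]],
  ],
)

```text
clock: 22.25
position: [0.5988, -0.0153, 0.0846]
ee_rot: [0.115, 0.919, -0.044, 0.375]
ft_force: [0.0, -0.4, -0.7]
grip_width: 0.0
grasp_force: 0.0
```

Emit:
carry_out(
  commands=[
    [[0.0087,0,0.009,0,0,0],[0.0087,0,0.009,0,0,0],[0.0087,0,0.009,0,0,0],[0,0,0,0,0,0]],
  ],
)

```text
clock: 22.58
position: [0.5991, -0.0152, 0.0836]
ee_rot: [0.115, 0.919, -0.044, 0.375]
ft_force: [-3.5, 0.4, 4.9]
grip_width: -0.002
grasp_force: 2.7
```

Emit:
carry_out(
  commands=[
    [[0.0087,0,0.009,0,0,0],[0.0087,0,0.009,0,0,0],[0.0087,0,0.009,0,0,0],[0,0,0,0,0,0]],
  ],
)

```text
clock: 22.92
position: [0.5992, -0.0153, 0.0822]
ee_rot: [0.115, 0.919, -0.044, 0.375]
ft_force: [-4.2, 0.1, 6.9]
grip_width: 0.001
grasp_force: 3.5
```

Emit:
carry_out(
  commands=[
    [[0.0087,0,0.009,0,0,0],[0.0087,0,0.009,0,0,0],[0,0,0,0,0,0]],
  ],
)

```text
clock: 23.17
position: [0.5993, -0.0152, 0.0813]
ee_rot: [0.115, 0.919, -0.044, 0.375]
ft_force: [-4.0, 0.6, 6.7]
grip_width: -0.0
grasp_force: 3.5
```

Emit:
carry_out(
  commands=[
    [[0.0087,0,0.009,0,0,0],[0.0087,0,0.009,0,0,0],[0.0087,0,0.009,0,0,0],[0.0087,0,0.009,0,0,0],[0,0,0,0,0,0]],
  ],
)

```text
clock: 23.58
position: [0.5993, -0.0153, 0.0793]
ee_rot: [0.115, 0.919, -0.044, 0.375]
ft_force: [-4.2, 0.2, 6.7]
grip_width: 0.001
grasp_force: 3.5
```

Emit:
carry_out(
  commands=[
    [[0.0087,0,0.009,0,0,0],[0.0087,0,0.009,0,0,0],[0,0,0,0,0,0]],
  ],
)

```text
clock: 23.83
position: [0.5993, -0.0153, 0.0783]
ee_rot: [0.115, 0.919, -0.044, 0.375]
ft_force: [-4.0, -0.6, 7.6]
grip_width: 0.003
grasp_force: 3.5
```

Emit:
carry_out(
  commands=[
    [[0.0087,0,0.009,0,0,0],[0,0,0,0,0,0]],
  ],
)

```text
clock: 24.0
position: [0.5993, -0.0153, 0.0778]
ee_rot: [0.115, 0.919, -0.044, 0.375]
ft_force: [-4.5, 0.5, 7.0]
grip_width: -0.002
grasp_force: 3.6
```

Emit:
carry_out(
  commands=[
    [[0.0087,0,0.009,0,0,0],[0,0,0,0,0,0]],
  ],
)

```text
clock: 24.17
position: [0.5994, -0.0153, 0.0776]
ee_rot: [0.115, 0.919, -0.044, 0.376]
ft_force: [-10.5, 0.7, 13.0]
grip_width: 0.0
grasp_force: 6.4
```

Emit:
carry_out(
  commands=[
    [[0.0044,0,0.0045,0,0,0],[0,0,0,0,0,0]],
  ],
)

```text
clock: 24.33
position: [0.5995, -0.0153, 0.0775]
ee_rot: [0.115, 0.918, -0.044, 0.376]
ft_force: [-11.7, 0.1, 16.9]
grip_width: 0.004
grasp_force: 7.9
```

Emit:
carry_out(
  commands=[
    [[-0.1,0,-0.11,0,0,0],[-0.15,0,-0.15,0,0,0],[0,0,-0.25,0,0,0],[0,0,-0.25,0,0,0],[0,0,-0.25,0,0,0],[0,0,0,0,0,0]],
  ],
)

```text
clock: 24.83
position: [0.5782, -0.01, 0.1135]
ee_rot: [0.114, 0.919, -0.044, 0.376]
ft_force: [0.1, -0.2, 0.1]
grip_width: -0.001
grasp_force: 0.0
```

Emit:
carry_out(
  commands=[
    [[0,0.4,0,0,0,0],[0,0.4,0,0,0,0],[0,0.4,0,0,0,0],[0,0.4,0,0,0,0],[0,0.4,0,0,0,0],[0,0.4,0,0,0,0],[0,0.4,0,0,0,0],[0,0,0,0,0,0]],
  ],
)

```text
clock: 25.5
position: [0.6065, 0.1017, 0.113]
ee_rot: [0.114, 0.919, -0.042, 0.375]
ft_force: [0.1, 1.4, 0.5]
grip_width: -0.002
grasp_force: 0.0
```

```bash
python3 -c "
from h import *
go((.6240,.0955),.003,.094)"
```

```text
pos [0.6065 0.1017 0.113 ] q [ 0.52  0.29 -1.09  2.19  1.46  0.73 -0.29] F [0.1 1.4 0.5]
tilt 44.3 zdir [ 0.68  -0.162 -0.715] down [ 0.699 -0.009  0.715]
units [-0.052 -0.051  0.714]
```

Emit:
carry_out(
  commands=[
    [[-0.05,-0.05,0.2,0,0,0],[0,0,0.2,0,0,0],[0,0,0.2,0,0,0],[0,0,0.1,0,0,0],[0,0,0,0,0,0]],
  ],
)

```text
clock: 25.92
position: [0.6257, 0.0904, 0.0933]
ee_rot: [0.116, 0.919, -0.044, 0.374]
ft_force: [0.3, -0.1, -0.1]
grip_width: -0.001
grasp_force: 0.0
```

Emit:
carry_out(
  commands=[
    [[0.0175,0,0.0179,0,0,0],[0.0175,0,0.0179,0,0,0],[0.0175,0,0.0179,0,0,0],[0.0175,0,0.0179,0,0,0],[0,0,0,0,0,0]],
  ],
)

```text
clock: 26.33
position: [0.6256, 0.0913, 0.0904]
ee_rot: [0.115, 0.919, -0.044, 0.375]
ft_force: [0.2, -0.2, -0.9]
grip_width: 0.001
grasp_force: 0.0
```

Emit:
carry_out(
  commands=[
    [[0.0087,0,0.009,0,0,0],[0.0087,0,0.009,0,0,0],[0.0087,0,0.009,0,0,0],[0.0087,0,0.009,0,0,0],[0,0,0,0,0,0]],
  ],
)

```text
clock: 26.75
position: [0.6257, 0.0913, 0.0883]
ee_rot: [0.115, 0.919, -0.044, 0.375]
ft_force: [-0.4, -0.4, 0.3]
grip_width: 0.003
grasp_force: 0.0
```

Emit:
carry_out(
  commands=[
    [[0,0.05,0,0,0,0],[0,0.04,0,0,0,0],[0,0,0,0,0,0]],
  ],
)

```text
clock: 27.0
position: [0.6267, 0.0954, 0.0885]
ee_rot: [0.115, 0.919, -0.043, 0.375]
ft_force: [0.1, -0.5, -0.6]
grip_width: -0.003
grasp_force: 0.0
```

Emit:
carry_out(
  commands=[
    [[0.0087,0,0.009,0,0,0],[0.0087,0,0.009,0,0,0],[0.0087,0,0.009,0,0,0],[0,0,0,0,0,0]],
  ],
)

```text
clock: 27.33
position: [0.6265, 0.0948, 0.0868]
ee_rot: [0.115, 0.919, -0.044, 0.375]
ft_force: [-0.6, -0.5, 0.0]
grip_width: -0.002
grasp_force: 0.0
```

Emit:
carry_out(
  commands=[
    [[0.0087,0,0.009,0,0,0],[0.0087,0,0.009,0,0,0],[0.0087,0,0.009,0,0,0],[0,0,0,0,0,0]],
  ],
)

```text
clock: 27.67
position: [0.6265, 0.0948, 0.0853]
ee_rot: [0.115, 0.919, -0.044, 0.375]
ft_force: [0.3, 1.0, -0.2]
grip_width: -0.003
grasp_force: 0.0
```

Emit:
carry_out(
  commands=[
    [[0.0087,0,0.009,0,0,0],[0.0087,0,0.009,0,0,0],[0.0087,0,0.009,0,0,0],[0,0,0,0,0,0]],
  ],
)

```text
clock: 28.0
position: [0.6266, 0.0949, 0.0838]
ee_rot: [0.115, 0.919, -0.044, 0.375]
ft_force: [1.2, 0.9, -0.3]
grip_width: -0.001
grasp_force: 0.0
```

Emit:
carry_out(
  commands=[
    [[0.0087,0,0.009,0,0,0],[0.0087,0,0.009,0,0,0],[0.0087,0,0.009,0,0,0],[0,0,0,0,0,0]],
  ],
)

```text
clock: 28.33
position: [0.6268, 0.0949, 0.0828]
ee_rot: [0.115, 0.919, -0.044, 0.375]
ft_force: [-3.6, -0.0, 4.2]
grip_width: 0.004
grasp_force: 2.2
```

Emit:
carry_out(
  commands=[
    [[0.0087,0,0.009,0,0,0],[0.0087,0,0.009,0,0,0],[0,0,0,0,0,0]],
  ],
)

```text
clock: 28.58
position: [0.6268, 0.0949, 0.082]
ee_rot: [0.115, 0.919, -0.044, 0.375]
ft_force: [-5.1, -0.3, 7.6]
grip_width: 0.002
grasp_force: 3.5
```

Emit:
carry_out(
  commands=[
    [[0.0087,0,0.009,0,0,0],[0.0087,0,0.009,0,0,0],[0.0087,0,0.009,0,0,0],[0.0087,0,0.009,0,0,0],[0.0087,0,0.009,0,0,0],[0.0087,0,0.009,0,0,0],[0,0,0,0,0,0]],
  ],
)

```text
clock: 29.17
position: [0.6269, 0.095, 0.079]
ee_rot: [0.115, 0.919, -0.044, 0.375]
ft_force: [-6.3, -1.3, 6.8]
grip_width: 0.003
grasp_force: 3.5
```

Emit:
carry_out(
  commands=[
    [[0.0087,0,0.009,0,0,0],[0.0087,0,0.009,0,0,0],[0,0,0,0,0,0]],
  ],
)

```text
clock: 29.42
position: [0.6269, 0.0949, 0.078]
ee_rot: [0.115, 0.919, -0.044, 0.375]
ft_force: [-3.8, -1.0, 7.9]
grip_width: 0.005
grasp_force: 3.6
```

Emit:
carry_out(
  commands=[
    [[0.0087,0,0.009,0,0,0],[0,0,0,0,0,0]],
  ],
)

```text
clock: 29.58
position: [0.6269, 0.095, 0.0775]
ee_rot: [0.115, 0.919, -0.044, 0.375]
ft_force: [-4.8, -1.2, 7.2]
grip_width: 0.003
grasp_force: 3.6
```

Emit:
carry_out(
  commands=[
    [[0.0087,0,0.009,0,0,0],[0,0,0,0,0,0]],
  ],
)

```text
clock: 29.75
position: [0.6269, 0.0949, 0.077]
ee_rot: [0.115, 0.919, -0.044, 0.375]
ft_force: [-5.3, -1.0, 7.1]
grip_width: 0.003
grasp_force: 3.6
```

Emit:
carry_out(
  commands=[
    [[0.0065,0,0.0065,0,0,0],[0,0,0,0,0,0]],
  ],
)

```text
clock: 29.92
position: [0.6269, 0.0949, 0.0768]
ee_rot: [0.115, 0.919, -0.044, 0.376]
ft_force: [-6.4, -1.4, 8.5]
grip_width: 0.001
grasp_force: 4.4
```

Emit:
carry_out(
  commands=[
    [[0.005,0,0.005,0,0,0],[0,0,0,0,0,0]],
  ],
)

```text
clock: 30.08
position: [0.627, 0.095, 0.0767]
ee_rot: [0.115, 0.919, -0.044, 0.376]
ft_force: [-8.2, -0.4, 11.6]
grip_width: 0.002
grasp_force: 5.8
```

Emit:
carry_out(
  commands=[
    [[0.003,0,0.003,0,0,0],[0,0,0,0,0,0]],
  ],
)

```text
clock: 30.25
position: [0.627, 0.095, 0.0767]
ee_rot: [0.115, 0.918, -0.044, 0.376]
ft_force: [-10.3, -1.7, 12.0]
grip_width: 0.0
grasp_force: 6.5
```

All four are against their stops. I back out the way I came and take a last look.

Emit:
carry_out(
  commands=[
    [[-0.1,0,-0.11,0,0,0],[-0.15,0,-0.15,0,0,0],[0,0,-0.3,0,0,0],[0,0,-0.4,0,0,0],[0,0,-0.4,0,0,0],[0,0,-0.4,0,0,0],[0,0,-0.4,0,0,0],[0,0,-0.4,0,0,0],[0,0,0,0,0,0],[0,0,0,0,0,0]],
  ],
)

```text
clock: 31.08
position: [0.5645, 0.1097, 0.1569]
ee_rot: [0.115, 0.918, -0.044, 0.376]
ft_force: [0.1, -0.5, 0.1]
grip_width: -0.002
grasp_force: 0.0
```

```bash
python3 -c "
from h import *
go((.6240,.0955),.003,.094)
a=camera('side')[195:310,225:375,::-1]
cv2.imwrite('pics/s4.png',cv2.convertScaleAbs(cv2.resize(a,None,fx=5,fy=5,interpolation=2),alpha=1.6))"
```

```text
pos [0.5645 0.1097 0.1569] q [ 0.64  0.03 -1.21  2.23  1.14  0.62 -0.11] F [ 0.1 -0.5  0.1]
tilt 44.5 zdir [ 0.681 -0.168 -0.713] down [ 0.701 -0.005  0.713]
units [-0.04   0.012  2.245]
```

View pics/s4.png

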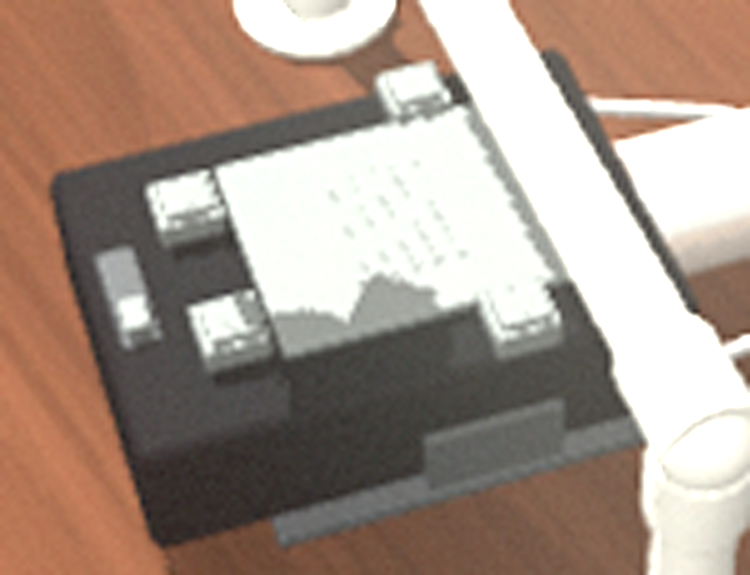

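The cover lies flat. All four tabs are down, at (185,205), (230,325), (412,90) and (522,318). The switch is unmoved at (135,320), and the arm touches nothing.

```bash
python3 -c "
from workcell import *
print(hand_in())"
```

```text
the job is handed in; nothing more can be done
None
```

The cover is shut flat and all four snap tabs are pressed to their stops (vertical force about 12–17 N, so two went a little over the 12–14 N mark); the switch is still off, the conduit wasn't bumped and the pliers, key and socket cover weren't touched. I handed the job in at about 31 s, and the verdict was not shown.

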